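# Check the trolley's two hand brakes

## Robot

A 6-joint arm with a two-finger parallel gripper is mounted at the origin on the work surface. World frame = base frame: x ahead of the robot, y to its left, z up, the work surface at z = 0. Lengths are in m, angles in rad, forces in N, time in s.
With the tool pointing down it reaches from about 0.35 to 0.975 m from the base axis. Payload 7.1 kg.
Tool frame: the origin (TCP) lies midway between the tips of the shut fingers; the grasp point (between the pads) lies 19 mm behind it; z points along the fingers, x is the direction in which the jaws open and shut, and the axes are right-handed (so a half turn about z gives the same grasp; the last joint's range is limited). The gripper opens to 88 mm and grips with 3 to 60 N. Pads are 20 mm wide; open, the fingers measure 115 mm over their backs; the gripper's body (75 mm by 178 mm) begins 61 mm behind the grasp point.
Start: joints at [-1.325, 0.423, 1.63, -0, 1.089, -0.019], TCP at [0.164, -0.603, 0.223] pointing down, gripper open.
Joint ranges: [-3, 3], [-0.9, 2.11], [0.09, 2.58], [-1.31, 4.45], [0.11, 2.69], [-2.54, 2.54]. Speed limits (rad/s): [2.39, 2.39, 3.01, 3.14, 3.14, 3.14].

## Interface

Orientations are given as a unit quaternion [w, x, y, z].
In Python, from station import move_pose, movel, movej, command_gripper, wait, inverse_kinematics, read_camera, camera_info, MotionError, job_done, get_time, get_joint_pos, get_qvel, get_effort, get_tcp_pos, get_ee_rot, get_ft_force, get_ft_torque, get_grip_width gives the robot as it stands. Calls block until the motion is done:
- move_pose(position, orientation): joint-space move of the TCP to a pose.
- movel(position, frame=None, v=0.15, until_force=None): straight line of the TCP; frame=None keeps the orientation; v is the mean speed in m/s. With until_force (N) it stops when the force on the tool has changed by that much, and returns True; else False.
- movej(angles): joint-space move.
- command_gripper(opening): opening from 0.0 (shut) to 1.0 (fully open); the grip force is fixed at half the most; returns when the fingers have stopped.
- wait(seconds).
- inverse_kinematics(position, orientation): joint angles nearest the present ones, or None.
- read_camera(name): name is "scene" or "top" or "wrist"; returns the picture (420x560x3 uint8, red, green, blue); there is no depth.
- camera_info(name): a dict with "intrinsics" (3x3 intrinsics, pixels), "T" (4x4, takes a point from camera to world coordinates); the wrist camera has in their place "tool_from_camera" (4x4, takes a point from camera to tool coordinates, whose origin is the TCP and whose axes are the tool frame's). Camera axes: x right, y up, looking along -z (the intrinsics and any distortion apply to the point x, -y, -z); pixel columns grow to the right and rows downward; lengths in m; the calibration is good to about 2 mm. A picture is of the moment at which its call begins: read the wrist's pose just before it. camera_info takes no time and is no camera call.
A pose or a line that the arm cannot do raises MotionError and nothing moves.
- job_done(): hands the job in, once; it reports no verdict.
Readings, each from a call of its own:
- get_time(): time.
- get_joint_pos(): joint angles.
- get_qvel(): joint speeds.
- get_effort(): joint torques, N m.
- get_tcp_pos(): TCP position.
- get_ee_rot(): TCP orientation.
- get_ft_force(): force on the tool from outside, world axes, zero at the start.
- get_ft_torque(): the same for the moment, N m.
- get_grip_width(): opening from 0.0 (shut) to 1.0 (fully open).
Only numpy, scipy, OpenCV 4.12 (cv2) and the standard library are available. Lean on these libraries where they do the work, as an engineer would, in place of code of your own. Each camera call takes 0.05 s, during which the arm holds its last target.

## Task

The instrument trolley stands with its push bar towards you: check its two hand brakes, the left lever first and then the right (your own left and right). Reach over the bar and, with the outside of your fingers, press the lever in towards the bar until it comes up against its stop, keep it there for two seconds to see that it stays short of the bar, then let it come fully out again. Do not grip or force the levers, keep off the bar and the rest of the trolley, leave the things on its deck alone, and finish clear.

Things in the scene. Friction and masses are not known exactly. Their poses are not given: they have to be found in the camera images.
- trolley: steel instrument trolley, standing fast; origin straight below the middle of its push bar, at bench height; x from the bar to the deck (away from the robot), y along the bar to the robot's left, z up. Deck: 70 mm above the origin, begins 135 mm beyond the bar with an edge 18 mm high
- bar_mid (a point): middle of the push bar, on its axis, 200 mm above the bench; axes as the trolley's. The bar is round, 25 mm thick (31 mm over its rubber grips), straight along y for 250 mm either way, then bends down to the deck at 280 mm. Bar, clamps and both levers are at one height
- left_perch: aluminium clamp on the push bar that carries the left lever; origin on the bar's axis, axes as the trolley's; lever pivot 36 mm along x, same height. Lever: plain aluminium, runs from the pivot to the left; blade straight and level, 16 mm high, 10 mm thick; 19 mm ball at its tip, 119 mm from the pivot. A brake cylinder lies beside the bar on the other side of the clamp
- right_perch: aluminium clamp on the push bar that carries the right lever; origin on the bar's axis, axes as the trolley's; lever pivot 36 mm along x, same height. Lever: plain aluminium, runs from the pivot to the right; blade straight and level, 16 mm high, 10 mm thick; 19 mm ball at its tip, 119 mm from the pivot. A brake cylinder lies beside the bar on the other side of the clamp
- left_press (a point): point on the outer face (away from the bar and the robot) of the left lever's blade, at mid height, 80 mm from the pivot, 39 mm short of the tip ball; moves some 24 mm in to the stop. Frame turns with the lever: x out of the face, away from the bar; y along the blade, to the robot's left; z up. At rest the blade stands 0.32 rad off the bar, tip farthest; at the stop it is almost parallel to the bar
- right_press (a point): point on the outer face (away from the bar and the robot) of the right lever's blade, at mid height, 80 mm from the pivot, 39 mm short of the tip ball; moves some 24 mm in to the stop. Frame turns with the lever: x out of the face, away from the bar; y along the blade, to the robot's left; z up. At rest the blade stands 0.32 rad off the bar, tip farthest; at the stop it is almost parallel to the bar
- left_lever (a joint): left brake lever, rad: 0 = fully out, at rest; grows as it is pressed towards the bar; 0.30 = against its stop, where it goes no further and about 27 mm is left to the grip on the bar. It swings level about an upright pivot. A spring brings it back out: 80 mm from the pivot it takes about 3 N to start it and 7 N to reach the stop
- right_lever (a joint): right brake lever, rad: 0 = fully out, at rest; grows as it is pressed towards the bar; 0.30 = against its stop, where it goes no further and about 27 mm is left to the grip on the bar. It swings level about an upright pivot. A spring brings it back out: 80 mm from the pivot it takes about 3 N to start it and 7 N to reach the stop
- bottle: brown reagent bottle with black cap, 60 mm across, 125 mm high, standing loose on the trolley's top deck; a bystander. Origin at the centre of its underside
- pot: white screw-top specimen pot, 52 mm across, 60 mm high, standing loose on the trolley's top deck; a bystander. Origin at the centre of its underside
- slide_box: grey microscope-slide box, 75 x 95 mm, 35 mm high, standing loose on the trolley's top deck; a bystander. Origin at the centre of its underside

How it is judged:
By the outcome, as a careful person would: the job done as asked, in the order asked, and still so for the second after the job is handed in, with the robot touching nothing.
It also fails if it takes over 64 s, if anything falls off the work surface, if the arm or the gripper's body presses on something with over 40 N, if the wrist force passes 120 N, or if a joint passes its speed limit or range.

## Working session

There is one attempt and no reset: what is moved stays moved. The work goes in short steps, each a Python script; the robot and the scene stay as the last script left them, time stands still between calls to the robot, and variables do not carry over. Pictures are saved under pics/ and viewed, and the job is handed in when it is done.

```bash
ls; mkdir -p pics; python3 - <<'E'
from station import *
import cv2,numpy as np
np.set_printoptions(precision=4,suppress=True)
for n in ["scene","top","wrist"]:
    im=read_camera(n); cv2.imwrite(f"pics/{n}0.png",im[:,:,::-1]); i=camera_info(n)
    print(n,{k:np.array(v).round(4).tolist() if not isinstance(v,str) else v for k,v in i.items()})
print(get_time(),get_tcp_pos(),get_ee_rot(),get_grip_width(),get_ft_force())
E
```

```text
pics
scene {'intrinsics': [[393.2931, 0.0, 282.5819], [0.0, 393.2931, 211.6806], [0.0, 0.0, 1.0]], 'T': [[-0.7949, -0.4429, 0.4147, 0.9808], [0.6065, -0.5617, 0.5627, 0.4959], [-0.0162, 0.6988, 0.7151, 0.7375], [0.0, 0.0, 0.0, 1.0]]}
top {'intrinsics': [[403.7804, 0.0, 285.2071], [0.0, 403.7804, 200.5328], [0.0, 0.0, 1.0]], 'T': [[0.0258, 0.9953, -0.0938, 0.5535], [-0.9995, 0.0274, 0.0153, 0.0104], [0.0178, 0.0934, 0.9955, 0.9328], [0.0, 0.0, 0.0, 1.0]]}
wrist {'intrinsics': [[351.5411, 0.0, 276.5747], [0.0, 351.5411, 210.696], [0.0, 0.0, 1.0]], 'tool_from_camera': [[1.0, -0.0007, -0.0014, 0.0015], [-0.001, -0.97, -0.2433, -0.0658], [-0.0012, 0.2433, -0.97, -0.1625], [0.0, 0.0, 0.0, 1.0]]}
0.15 [ 0.1635 -0.6028  0.2221] [-0.0004  0.7943 -0.6076 -0.0004] 1.0013964644628 [-0.1866  0.2693 -0.0703]
```

View pics/scene0.png

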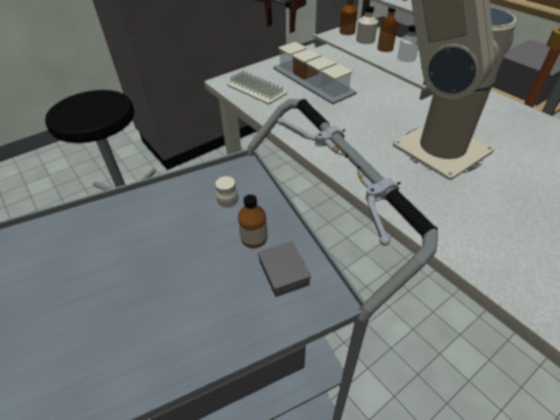

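View pics/top0.png

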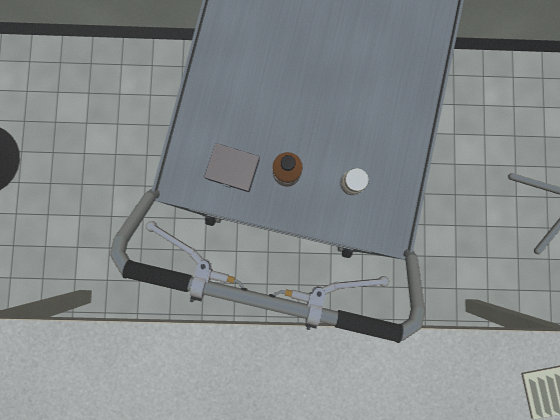

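View pics/wrist0.png

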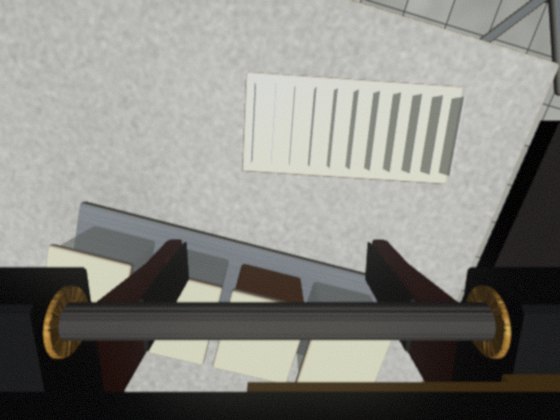

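The top view shows the trolley turned slightly. The left lever's ball is near (151,226) and its pivot near (203,267). The right ball is near (384,281) and its pivot near (318,293). The deck edge runs from (155,200) to (410,258). I'll enlarge both views to measure.

```bash
python3 - <<'E'
import cv2
t=cv2.imread("pics/top0.png"); s=cv2.imread("pics/scene0.png")
cv2.imwrite("pics/tl.png",cv2.resize(t[200:320,105:265],None,fx=5,fy=5,interpolation=cv2.INTER_CUBIC))
cv2.imwrite("pics/tr.png",cv2.resize(t[240:360,265:425],None,fx=5,fy=5,interpolation=cv2.INTER_CUBIC))
cv2.imwrite("pics/sc.png",cv2.resize(s[90:250,250:450],None,fx=3.7,fy=3.7,interpolation=cv2.INTER_CUBIC))
E
```

```text
(no output)
```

View pics/tl.png

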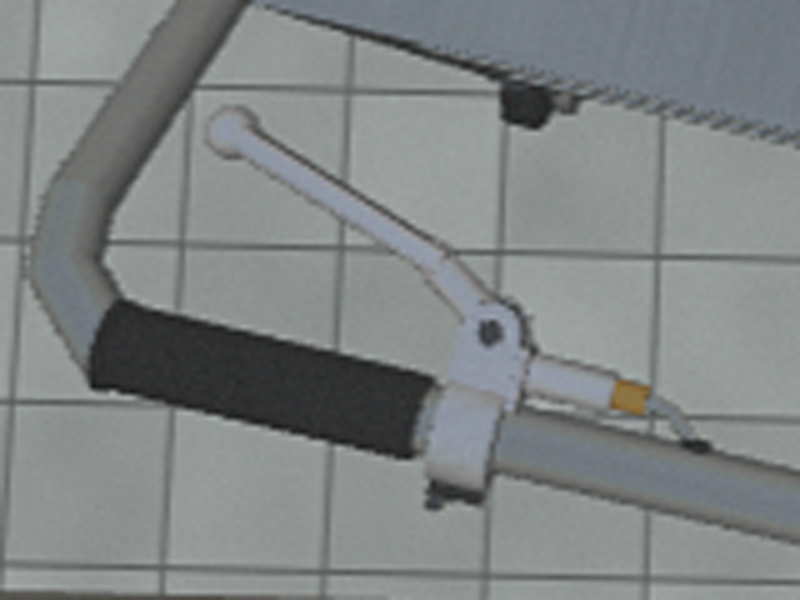

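View pics/tr.png

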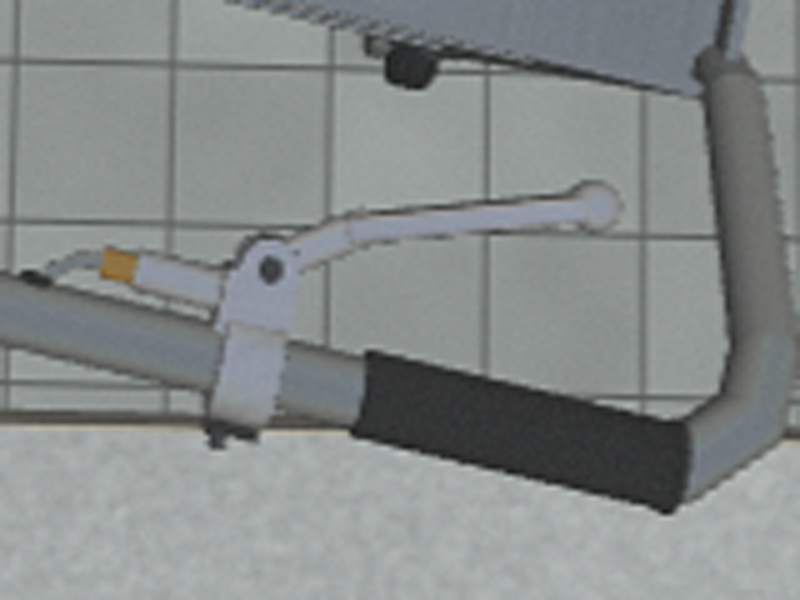

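View pics/sc.png

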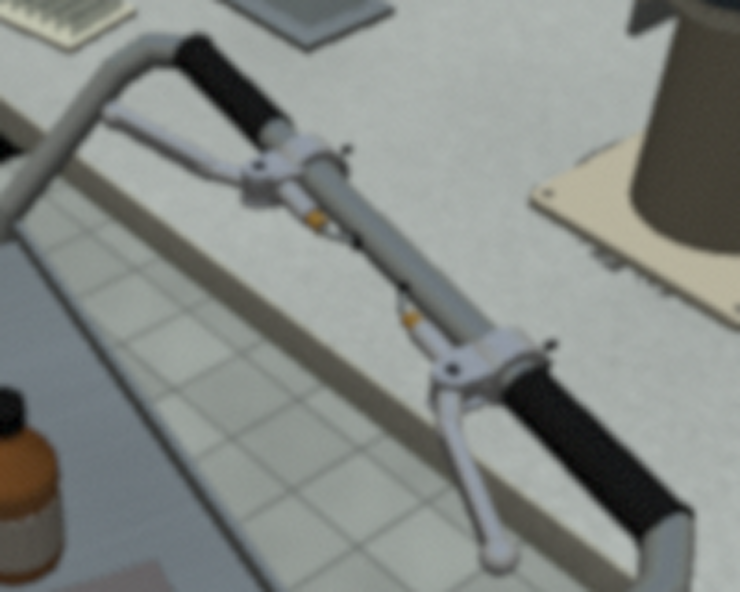

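```bash
cat > h.py <<'E'
import numpy as np,cv2
from station import *
np.set_printoptions(precision=4,suppress=True)
def ray(n,uv):
    i=camera_info(n);K=np.array(i["intrinsics"]);T=np.array(i["T"])
    d=np.array([(uv[0]-K[0,2])/K[0,0],-(uv[1]-K[1,2])/K[1,1],-1.0])
    return T[:3,3],T[:3,:3]@d
def plane(n,uv,z):
    o,d=ray(n,uv);return o+d*(z-o[2])/d[2]
def tri(a,b):
    (o1,d1),(o2,d2)=ray("top",a),ray("scene",b)
    s=np.linalg.lstsq(np.c_[d1,-d2],o2-o1,rcond=None)[0]
    p,q=o1+s[0]*d1,o2+s[1]*d2
    return (p+q)/2,np.linalg.norm(p-q)
def c(p,f,ox,oy): return ((p[0]+.5)/f-.5+ox,(p[1]+.5)/f-.5+oy)
E
cat > m.py <<'E'
from h import *
L=lambda *p:c(p,5,105,200); R=lambda *p:c(p,5,265,240); S=lambda *p:c(p,3.7,250,90)
print(camera_info("top").keys())
for n,a,b in [("Lball",L(231,132),S(500,553)),("Rball",R(598,205),S(116,113)),("Lpiv",L(490,331),S(452,369)),("Rpiv",R(272,269),S(260,165))]:
    p,e=tri(a,b);print(n,p,"gap",e,"plane.2",plane("top",a,.2),"scene.2",plane("scene",b,.2))
LP=plane("top",L(490,331),.212)[:2];RP=plane("top",R(272,269),.212)[:2]
y=(LP-RP);y/=np.linalg.norm(y);x=np.array([y[1],-y[0]]);print("bar dir yaw",np.arctan2(x[1],x[0]),"sep",np.linalg.norm(LP-RP))
A=np.c_[x,y]
for n,o,b,es in [("L",LP,plane("top",L(231,132),.2)[:2],[L(262,135),L(440,246),L(250,152),L(425,262)]),("R",RP,plane("top",R(598,205),.2)[:2],[R(575,193),R(365,215),R(585,222),R(370,240)])]:
    print(n,"piv",o,"ball rel",(b-o)@A,np.linalg.norm(b-o))
    for e in es: print("   edge rel",(plane("top",e,.208)[:2]-o)@A, (plane("top",e,.208)[:2]))
# grip edges L
for n,e in [("Lgrip near",L(255,425)),("Lgrip far",L(275,337)),("Rgrip near",R(510,472)),("Rgrip far",R(530,390))]:
    print(n,(plane("top",e,.2)[:2]-LP)@A)
for n,p in [("deckedgeL",(155,200)),("deckedgeR",(410,258)),("bottle",(288,163)),("caster",(210,220))]:
    print(n,(plane("top",p,.088)[:2]-LP)@A,plane("top",p,.088))
for n,p in [("bendL",(118,250)),("bendR",(420,300)),("bendLdown",(150,200)),("bendRdown",(410,262))]:
    print(n,(plane("top",p,.19)[:2]-LP)@A,plane("top",p,.19))
E
python3 m.py
```

```text
dict_keys(['intrinsics', 'T'])
Lball [0.5693 0.2401 0.2014] gap 0.0013790715430045404 plane.2 [0.5699 0.24   0.2   ] scene.2 [0.5677 0.2399 0.2   ]
Rball [ 0.4819 -0.1814  0.2006] gap 0.0030315661260262292 plane.2 [ 0.483  -0.1825  0.2   ] scene.2 [ 0.4803 -0.181   0.2   ]
Lpiv [0.5017 0.1421 0.2121] gap 0.001251596415756685 plane.2 [0.5013 0.1438 0.2   ] scene.2 [0.4901 0.1343 0.2   ]
Rpiv [ 0.4582 -0.0634  0.2122] gap 0.002694419308950025 plane.2 [ 0.4576 -0.0656  0.2   ] scene.2 [ 0.445  -0.0756  0.2   ]
bar dir yaw -0.20551447512435236 sep 0.21043682805812725
L piv [0.5021 0.1417] ball rel [0.0462 0.1101] 0.11941787046074677
   edge rel [0.0481 0.0966] [0.5689 0.2265]
   edge rel [0.0245 0.0253] [0.5312 0.1614]
   edge rel [0.0413 0.0992] [0.5627 0.2304]
   edge rel [0.0178 0.029 ] [0.5255 0.1665]
R piv [ 0.4592 -0.0643] ball rel [ 0.0474 -0.1109] 0.1205664859435583
   edge rel [ 0.05   -0.0998] [ 0.4877 -0.1722]
   edge rel [ 0.0254 -0.0285] [ 0.4782 -0.0975]
   edge rel [ 0.0409 -0.1053] [ 0.4777 -0.1758]
   edge rel [ 0.0173 -0.0321] [ 0.4696 -0.0993]
Lgrip near [-0.0523  0.0749]
Lgrip far [-0.0208  0.0759]
Rgrip near [-0.0512 -0.3101]
Rgrip far [-0.0217 -0.311 ]
deckedgeL [0.096  0.1505] [0.6268 0.2695 0.088 ]
deckedgeR [ 0.1007 -0.3954] [ 0.52   -0.2659  0.088 ]
bottle [ 0.2369 -0.102 ] [ 0.7132 -0.0065  0.088 ]
caster [0.0818 0.0287] [0.5881 0.1531 0.088 ]
bendL [-0.0098  0.1595] [0.5251 0.2998 0.19  ]
bendR [ 0.0279 -0.3949] [ 0.4488 -0.2506  0.19  ]
bendLdown [0.0916 0.127 ] [0.6177 0.2473 0.19  ]
bendRdown [ 0.0907 -0.3633] [ 0.5167 -0.2325  0.19  ]
```

Both views agree to 1–3 mm, and the measurements match the given dimensions: ball at 119–120 mm, blade at 0.32 rad, bar 36 mm from the pivot. Next I'll shut the gripper and go above the outer side of the left lever.

```bash
cat >> h.py <<'E'
from scipy.spatial.transform import Rotation as Rn
YAW=-0.2055
PIV={"L":np.array([.5019,.1419]),"R":np.array([.4587,-.0639])}
A=np.array([[np.cos(YAW),-np.sin(YAW)],[np.sin(YAW),np.cos(YAW)]]) # trolley->world
def pose(side,q,gap,z,half=.0135):
    """TCP pose with finger back `gap` off the outer face at press point, lever angle q"""
    s=1 if side=="L" else -1
    b=np.array([.0462,.1098]); a=.32
    p=b-.039*np.array([np.sin(a),np.cos(a)])+.005*np.array([np.cos(a),-np.sin(a)])
    c_,s_=np.cos(q),np.sin(q); p=np.array([c_*p[0]-s_*p[1],s_*p[0]+c_*p[1]])
    n=np.array([np.cos(a-q),-np.sin(a-q)])
    t=p+n*(gap+half); t[1]*=s; n[1]*=s
    w=PIV[side]+A@t; nw=A@n
    X=np.array([nw[0],nw[1],0]);Z=np.array([0,0,-1.]);Y=np.cross(Z,X)
    k=Rn.from_matrix(np.c_[X,Y,Z]).as_quat()
    return [w[0],w[1],z],[k[3],k[0],k[1],k[2]],nw
def snap(n,f):
    cv2.imwrite(f"pics/{f}.png",read_camera(n)[:,:,::-1])
E
python3 - <<'E'
from h import *
command_gripper(0.0); print(get_time(),get_grip_width())
p=get_tcp_pos(); movel([p[0],p[1],.36],v=.2)
P,Q,n=pose("L",0,.03,.34); print(P,Q,inverse_kinematics(P,Q))
move_pose(P,Q); print(get_time(),get_tcp_pos(),get_joint_pos(),get_ft_force())
for n in ["scene","top","wrist"]: snap(n,n+"1")
E
```

```text
1.4917 0.00655281975755111
[np.float64(0.5919252041917282), np.float64(0.18189462126177425), 0.34] [np.float64(-0.0), np.float64(0.9656793533480862), np.float64(-0.25973714889715344), np.float64(0.0)] [ 0.2789  0.3074  1.5231 -0.      1.311   0.8044]
5.4583 [0.5921 0.1812 0.34  ] [ 0.2778  0.3074  1.5231 -0.0001  1.311   0.8044] [ 0.074  -0.5227 -0.7312]
```

View pics/scene1.png

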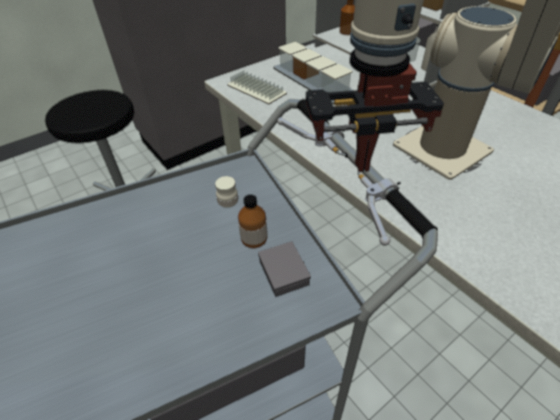

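View pics/wrist1.png

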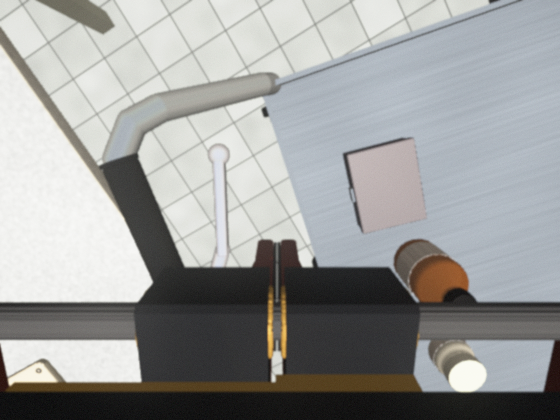

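View pics/top1.png

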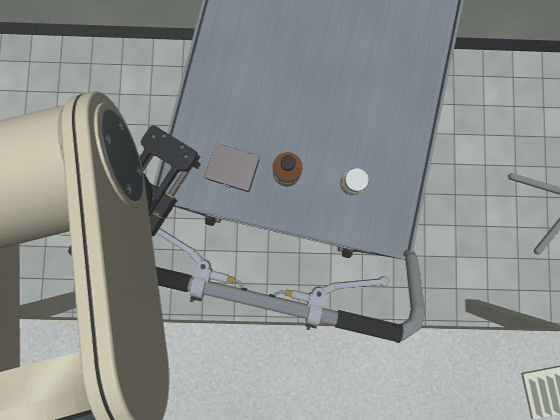

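The scene view shows the shut fingers above the gap outside the left lever. The wrist view shows the whole left blade, with its ball at about (219,153). I'll cross-check the ball's position from the wrist camera, then descend.

```bash
python3 - <<'E'
from h import *
i=camera_info("wrist");K=np.array(i["intrinsics"]);TC=np.array(i["tool_from_camera"])
q=get_ee_rot();R=Rn.from_quat([q[1],q[2],q[3],q[0]]).as_matrix();t=np.array(get_tcp_pos())
def wp(uv,z):
    d=R@TC[:3,:3]@np.array([(uv[0]-K[0,2])/K[0,0],-(uv[1]-K[1,2])/K[1,1],-1]);o=t+R@TC[:3,3]
    return o+d*(z-o[2])/d[2]
print("ball",wp((219,153),.2)); print("blade face",wp((228.5,200),.208),wp((227.5,240),.208), "world")
for e in [(228.5,200),(227.5,240)]: print((wp(e,.208)[:2]-PIV["L"])@A)
P,Q,n=pose("L",0,.022,.182)
movel(P,frame=Q,v=.12); wait(.2)
print(get_time(),get_tcp_pos(),get_ft_force()); snap("scene","scene2"); snap("wrist","wrist2")
s=cv2.imread("pics/scene2.png"); cv2.imwrite("pics/scene2c.png",cv2.resize(s[90:270,290:490],None,fx=3.3,fy=3.3,interpolation=cv2.INTER_CUBIC))
E
```

```text
ball [0.5705 0.2394 0.2   ]
blade face [0.5576 0.2016 0.208 ] [0.5377 0.1714 0.208 ] world
[0.0424 0.0698]
[0.029  0.0362]
7.275 [0.5853 0.186  0.1826] [ 1.0123  0.3607 -0.0401]
```

View pics/scene2c.png

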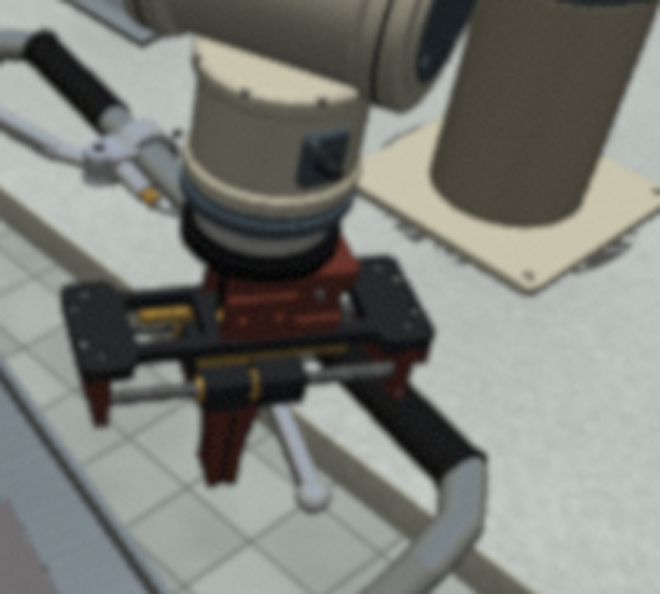

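View pics/wrist2.png

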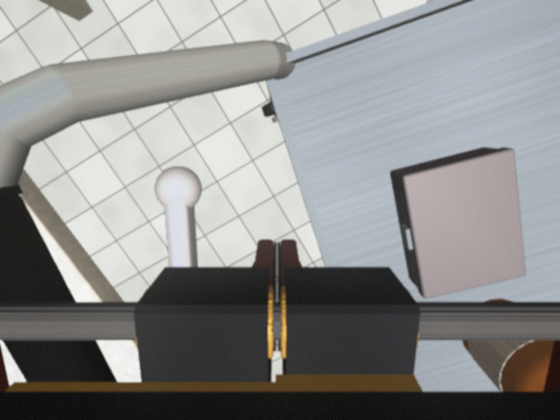

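The fingers are down outside the left lever with clearance. The ball is at about (178,188) in the wrist view, and the bracket is well above the grip. Next I'll make a slow contact, then follow the lever's arc.

```bash
cat >> h.py <<'E'
def contact(side,z=.182):
    P,Q,n=pose(side,0,.022,z)
    f0=np.mean([get_ft_force() for _ in range(5)],0)
    P,Q,n=pose(side,0,-.008,z)
    r=movel(P,frame=Q,v=.025,until_force=2.0)
    t=np.array(get_tcp_pos())[:2]; P0,_,_=pose(side,0,0,z)
    gap=(t-np.array(P0[:2]))@n
    print("contact",r,"gap",gap,"f",np.array(get_ft_force())-f0,get_time())
    return f0,gap
def fn(f0,side,q):
    f=np.mean([get_ft_force() for _ in range(5)],0)-f0; n=pose(side,q,0,.18)[2]
    return f[:2]@n, f
E
python3 - <<'E'
from h import *
f0,gap=contact("L")
np.save("L.npy",np.r_[f0,gap])
snap("scene","scene3")
s=cv2.imread("pics/scene3.png"); cv2.imwrite("pics/scene3c.png",cv2.resize(s[90:270,290:490],None,fx=3.3,fy=3.3,interpolation=cv2.INTER_CUBIC))
print(fn(f0,"L",0))
E
```

```text
contact True gap -0.0047180201595117275 f [ 1.0195 -1.8735  2.8159] 8.3667
(np.float64(2.6897636079560208), array([ 1.5719, -2.6513,  2.2154]))
```

View pics/scene3c.png

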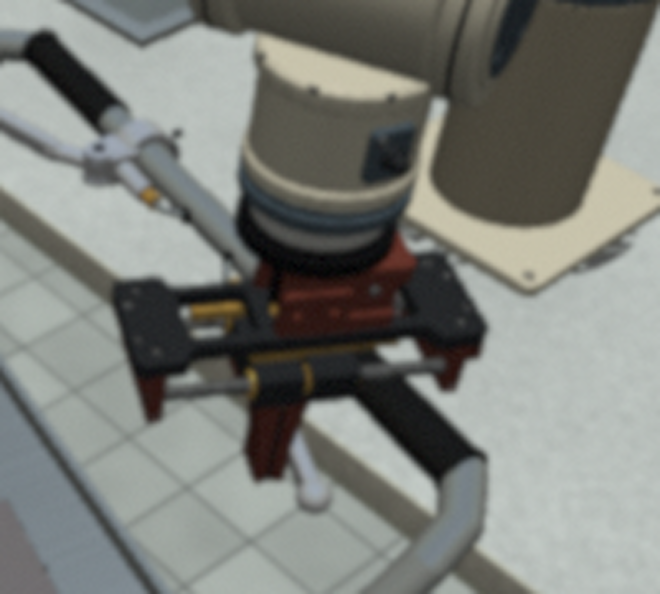

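```bash
cat >> h.py <<'E'
def press(side,f0,gap,qs,z=.182,lim=10.,v=.03):
    for q in qs:
        P,Q,n=pose(side,q,gap,z)
        r=movel(P,frame=Q,v=v,until_force=5.0)
        a,f=fn(f0,side,q); t=np.array(get_tcp_pos())
        print(f"q {q:.3f} stop {r} fn {a:.2f} f {f.round(2)} off {(t[:2]-np.array(P[:2]))@n*1e3:.2f}mm t {get_time():.2f}")
        if r or a>lim: return q
    return q
E
python3 - <<'E'
from h import *
d=np.load("L.npy");f0,gap=d[:3],d[3]
press("L",f0,gap,[.04,.10,.16,.21,.25])
snap("scene","scene4")
s=cv2.imread("pics/scene4.png"); cv2.imwrite("pics/scene4c.png",cv2.resize(s[90:270,290:490],None,fx=3.3,fy=3.3,interpolation=cv2.INTER_CUBIC))
E
```

```text
q 0.040 stop False fn 2.04 f [ 1.79 -0.97  0.28] off 0.39mm t 8.67
q 0.100 stop False fn 3.69 f [ 3.32 -1.62  0.65] off 0.36mm t 8.98
q 0.160 stop False fn 5.45 f [ 5.09 -1.94  0.5 ] off 0.42mm t 9.30
q 0.210 stop False fn 4.83 f [ 4.77 -0.96 -1.03] off 0.57mm t 9.59
q 0.250 stop False fn 4.89 f [ 4.76 -1.14 -0.69] off 0.65mm t 9.85
```

View pics/scene4c.png

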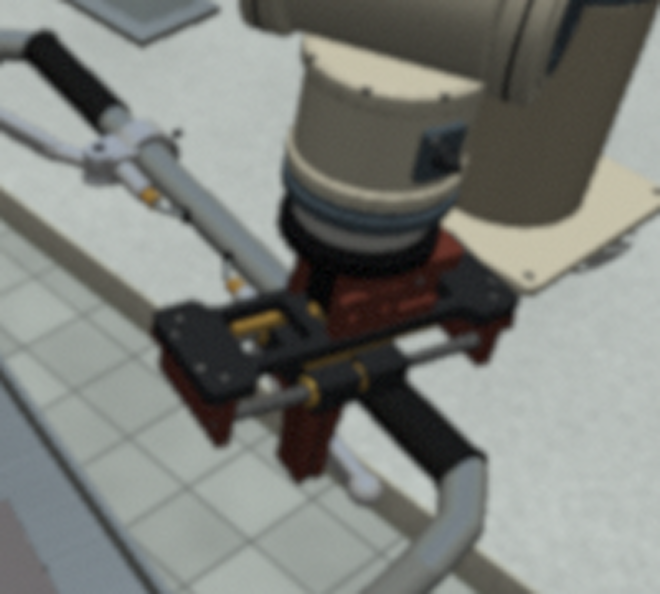

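The lever is following: its ball has moved towards the bar, and the force follows the spring's 3–7 N. I'll go on in 1 mm steps to the stop.

```bash
python3 - <<'E'
from h import *
d=np.load("L.npy");f0,gap=d[:3],d[3]
q=press("L",f0,gap,np.arange(.265,.37,.0125),lim=9.5,v=.01)
for _ in range(5): wait(.1); print(fn(f0,"L",q)[0],get_time())
np.save("Lq.npy",q)
snap("scene","scene5")
s=cv2.imread("pics/scene5.png"); cv2.imwrite("pics/scene5c.png",cv2.resize(s[90:270,290:490],None,fx=3.3,fy=3.3,interpolation=cv2.INTER_CUBIC))
E
```

```text
q 0.265 stop False fn 5.14 f [ 4.99 -1.25 -0.08] off 0.81mm t 10.18
q 0.278 stop False fn 5.29 f [ 5.06 -1.55 -1.09] off 0.85mm t 10.43
q 0.290 stop False fn 6.23 f [ 6.08 -1.35 -0.89] off 0.86mm t 10.68
q 0.303 stop False fn 6.10 f [ 5.97 -1.28 -1.37] off 0.94mm t 10.93
q 0.315 stop False fn 8.02 f [ 7.76 -2.08 -2.19] off 1.59mm t 11.18
q 0.328 stop False fn 12.23 f [11.62 -4.25 -4.27] off 2.59mm t 11.43
12.625552182762851 11.525
12.267929523639227 11.625
12.357128522170628 11.725
12.895369948736775 11.825
12.110452531308344 11.925
```

View pics/scene5c.png

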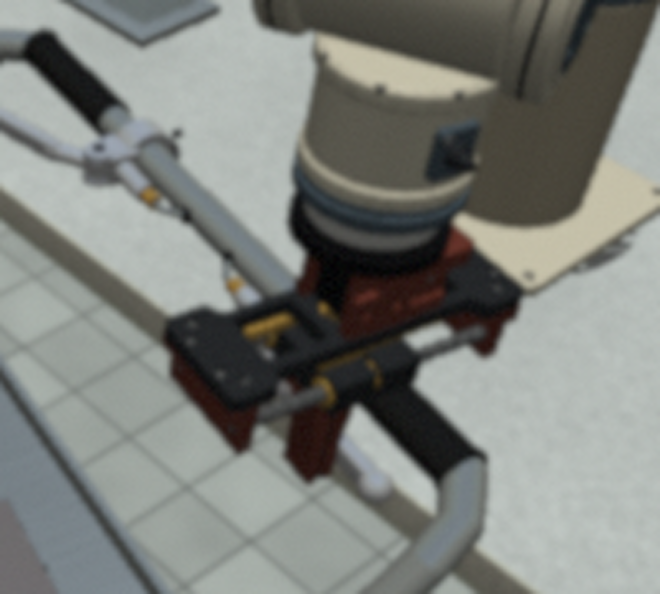

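The left lever is against its stop. The spring held 5–6 N, then the force rose steeply to 12 N with no further travel. I'll hold for over two seconds and release along the arc.

```bash
cat >> h.py <<'E'
def release(side,f0,gap,z=.182):
    for q in [.28,.2,.1,0.]:
        P,Q,n=pose(side,q,gap,z); movel(P,frame=Q,v=.06)
    P,Q,n=pose(side,0,.024,z); movel(P,frame=Q,v=.08)
    wait(.2); print("released",fn(f0,side,0),get_time())
def crop(name,f,r):
    snap(name,f); s=cv2.imread(f"pics/{f}.png"); cv2.imwrite(f"pics/{f}c.png",cv2.resize(s[r[0]:r[1],r[2]:r[3]],None,fx=3.3,fy=3.3,interpolation=cv2.INTER_CUBIC))
E
python3 - <<'E'
from h import *
d=np.load("L.npy");f0,gap=d[:3],d[3]
for _ in range(4): wait(.55); print("hold",fn(f0,"L",.3)[0],get_time())
release("L",f0,gap)
crop("scene","scene6",(90,270,290,490))
P,Q,n=pose("L",0,.03,.31); movel(P,frame=Q,v=.15)
print(get_time(),get_ft_force())
# hover over right
P,Q,n=pose("R",0,.03,.31); print(inverse_kinematics(P,Q)); move_pose(P,Q)
print(get_time(),get_tcp_pos(),get_ft_force()); snap("scene","scene7"); snap("wrist","wrist7"); snap("top","top7")
E
```

```text
hold 11.979562099169403 12.525
hold 11.630994284177083 13.075
hold 12.421806138452878 13.625
hold 12.423444604845542 14.175
released (np.float64(-0.2176106432646776), array([-0.1387,  0.1946,  0.5723])) 15.975
17.0333 [-0.05    0.0259 -0.0223]
[-0.2762  0.208   1.7237 -0.      1.2099 -0.3907]
18.2667 [ 0.5254 -0.136   0.3097] [ 0.4022 -0.1042  0.1606]
```

View pics/scene6c.png

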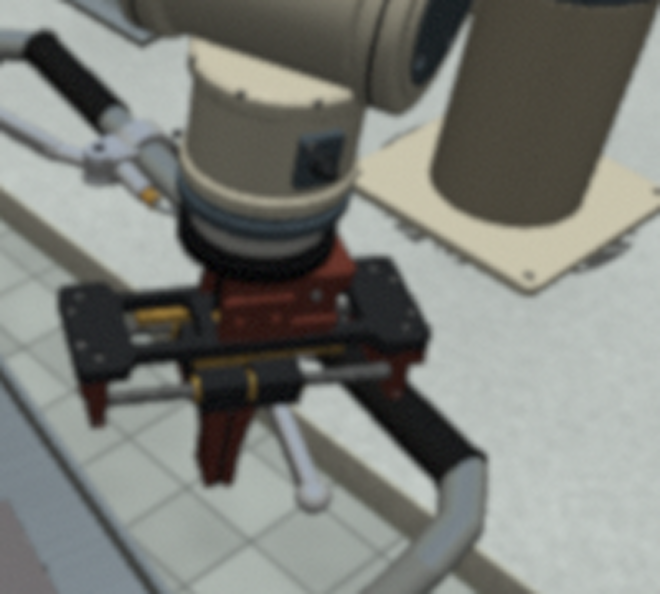

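View pics/scene7.png

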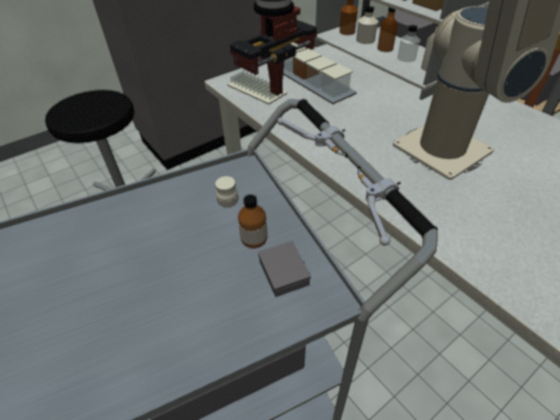

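View pics/top7.png

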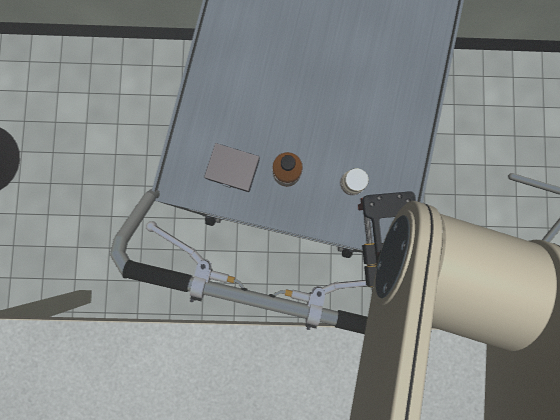

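View pics/wrist7.png

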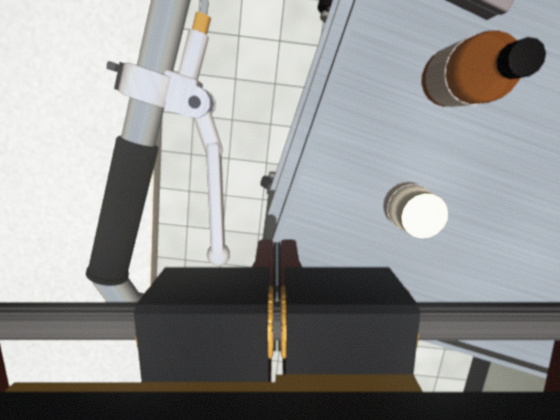

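The left lever is back at rest: its ball is at (151,226) in the top view and (385,240) in the scene view, as at the start. The gripper hovers outside the right lever, and the pot at (355,180) is clear. I'll check the right ball at (217,255) in the wrist view against the model.

```bash
cat >> h.py <<'E'
def wproj(uv,z):
    i=camera_info("wrist");K=np.array(i["intrinsics"]);TC=np.array(i["tool_from_camera"])
    q=get_ee_rot();R=Rn.from_quat([q[1],q[2],q[3],q[0]]).as_matrix();t=np.array(get_tcp_pos())
    d=R@TC[:3,:3]@np.array([(uv[0]-K[0,2])/K[0,0],-(uv[1]-K[1,2])/K[1,1],-1]);o=t+R@TC[:3,3]
    return o+d*(z-o[2])/d[2]
E
python3 - <<'E'
from h import *
P,Q,n=pose("R",0,0,.2,half=0)
print("ball",wproj((217,255),.2),"pivot",wproj((195,101),.212),"press model",P[:2])
for e in [(220,160),(224,220)]:
  w=wproj(e,.208)[:2]; print("face rel",w,(w-PIV["R"])@A,"dist from model face",(w-np.array(P[:2]))@n)
w=wproj((267,270),.088);print("pot side", (wproj((388,212),.14)[:2]-PIV["R"])@A)
# left old compare
print((get_time()))
E
python3 - <<'E'
import sys;sys.path.insert(0,'.')
from h import *
for s in "LR":
  P,Q,n=pose(s,0,0,.2,half=0)
  for w in ([[.5576,.2016],[.5689,.2265],[.5312,.1614]] if s=="L" else [[.4877,-.1722],[.4782,-.0975]]): print(s,(np.array(w)-np.array(P[:2]))@n)
E
```

```text
ball [ 0.4818 -0.1829  0.2   ] pivot [ 0.4592 -0.0639  0.212 ] press model [np.float64(0.48203399869706287), np.float64(-0.14150124555663757)]
face rel [ 0.4794 -0.1038] [ 0.0284 -0.0348] dist from model face 0.0016798581715043168
face rel [ 0.4861 -0.1499] [ 0.0444 -0.0786] dist from model face 0.003069500607668308
pot side [ 0.1899 -0.0416]
18.4167
L 0.003921068224917425
L 0.0012054201506517437
L 0.0012492883128200603
R 0.0021215685368883306
R 0.001218247476723734
```

The wrist view agrees with the model to 2–3 mm. I'll now do the same on the right.

```bash
python3 - <<'E'
from h import *
P,Q,n=pose("R",0,.024,.182); movel(P,frame=Q,v=.1); wait(.4)
print(get_time(),get_tcp_pos(),get_ft_force())
crop("scene","scene8",(70,220,220,400))
f0,gap=contact("R"); np.save("R.npy",np.r_[f0,gap])
crop("scene","scene9",(70,220,220,400))
wait(.2); print(fn(f0,"R",0))
E
```

```text
20.25 [ 0.5193 -0.1372  0.1821] [ 0.1318  0.6268 -1.1755]
contact True gap -0.003637507787953366 f [ 2.7651  1.225  -0.0213] 21.325
(np.float64(2.8894772035047938), array([2.8097, 0.8594, 3.284 ]))
```

View pics/scene8c.png

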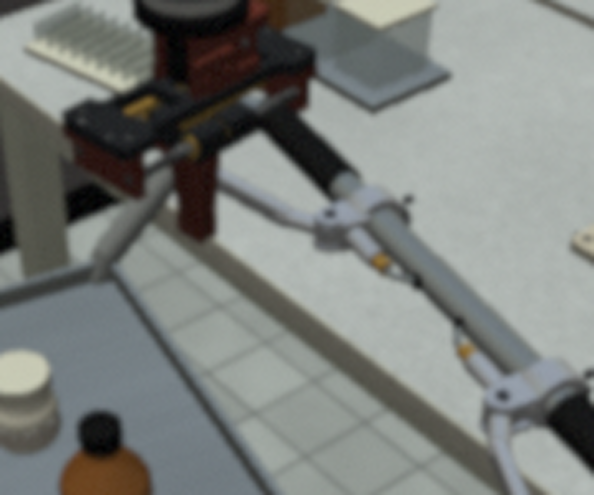

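View pics/scene9c.png

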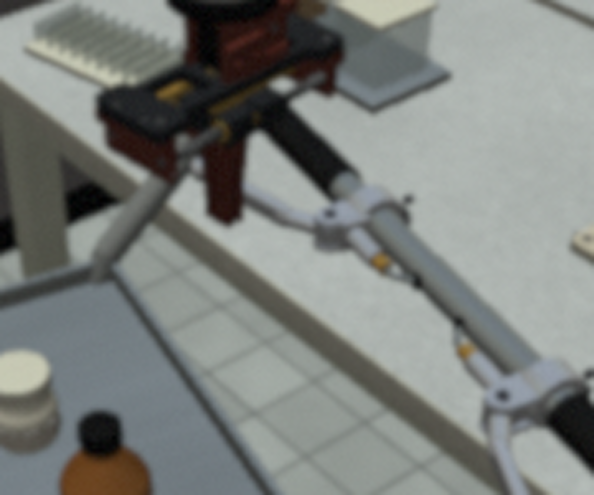

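The finger back is on the right blade. The gripper body is above and clear of the bend and the grip.

```bash
python3 - <<'E'
from h import *
d=np.load("R.npy");f0,gap=d[:3],d[3]
q=press("R",f0,gap,[.04,.10,.16,.21,.25])
if q==.25:
    q=press("R",f0,gap,np.arange(.265,.36,.0125),lim=9.5,v=.01)
np.save("Rq.npy",q)
crop("scene","scene10",(70,220,220,400))
for _ in range(3): wait(.1); print(fn(f0,"R",q)[0],get_time())
E
```

```text
q 0.040 stop False fn 4.26 f [4.25 0.32 1.22] off 0.18mm t 21.82
q 0.100 stop False fn 5.09 f [ 5.08  0.72 -1.01] off 0.24mm t 22.14
q 0.160 stop False fn 5.19 f [5.23 0.65 0.11] off 0.30mm t 22.46
q 0.210 stop False fn 5.48 f [ 5.59  0.85 -0.93] off 0.36mm t 22.75
q 0.250 stop False fn 6.14 f [ 6.22  0.13 -1.04] off 0.45mm t 23.01
q 0.265 stop False fn 5.60 f [ 5.75  0.55 -1.71] off 0.59mm t 23.28
q 0.278 stop False fn 6.70 f [ 6.73 -0.33 -0.47] off 0.61mm t 23.54
q 0.290 stop False fn 5.97 f [ 6.07  0.04 -1.96] off 0.65mm t 23.80
q 0.303 stop False fn 6.13 f [ 6.48  1.3  -0.45] off 0.68mm t 24.06
q 0.315 stop False fn 8.23 f [ 8.31 -0.4  -2.24] off 1.08mm t 24.32
q 0.328 stop True fn 5.17 f [ 5.59  1.38 -2.91] off 3.23mm t 24.52
5.0506792998876 24.675
5.473273259637823 24.775
5.7789156396466055 24.875
```

View pics/scene10c.png

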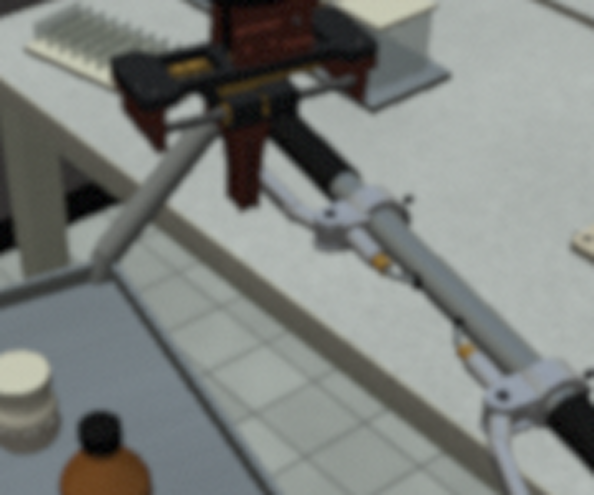

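The force limit tripped and the arm eased back slightly, to about 5 N, which is probably just off the stop. I'll press it home again to about 12 N with a looser trip, then start the two-second hold.

```bash
python3 - <<'E'
from h import *
d=np.load("R.npy");f0,gap=d[:3],d[3]
for q in [.315,.328,.334,.34]:
    P,Q,n=pose("R",q,gap,.182); r=movel(P,frame=Q,v=.01,until_force=12)
    wait(.15); a=np.mean([fn(f0,"R",q)[0]]); t=np.array(get_tcp_pos())
    print(q,r,a,((t[:2]-np.array(P[:2]))@n)*1e3,get_time())
    if a>10.5 or r: break
for _ in range(5): wait(.55); print("hold",fn(f0,"R",q)[0],get_time())
E
```

```text
0.315 False 7.172801437392675 1.0724461457914536 25.4083
0.328 False 10.557742702616748 2.2085398036392885 25.8167
hold 11.49384441070168 26.3667
hold 10.418219250746864 26.9167
hold 10.824649187204617 27.4667
hold 11.426379650203906 28.0167
hold 10.844670498582374 28.5667
```

```bash
python3 - <<'E'
from h import *
d=np.load("R.npy");f0,gap=d[:3],d[3]
crop("scene","scene11",(70,220,220,400))
release("R",f0,gap)
P,Q,n=pose("R",0,.03,.33); movel(P,frame=Q,v=.15)
t=np.array(P); 
move_pose([.30,-.50,.36],Q); wait(.3)
print(get_time(),get_tcp_pos(),get_ft_force()); snap("scene","scene12"); snap("top","top12")
a=cv2.imread("pics/top0.png").astype(int);b=cv2.imread("pics/top12.png").astype(int)
D=np.abs(a-b).max(2)>40; ys,xs=np.nonzero(D[130:340,110:430]); print("changed px",len(xs),(xs.min()+110,xs.max()+110,ys.min()+130,ys.max()+130) if len(xs) else "")
E
```

```text
released (np.float64(-0.045175145838126984), array([-0.0259, -0.1702, -0.5994])) 30.4
33.4083 [ 0.3006 -0.4996  0.36  ] [ 0.3755 -0.3097  0.7559]
changed px 0
```

View pics/scene12.png

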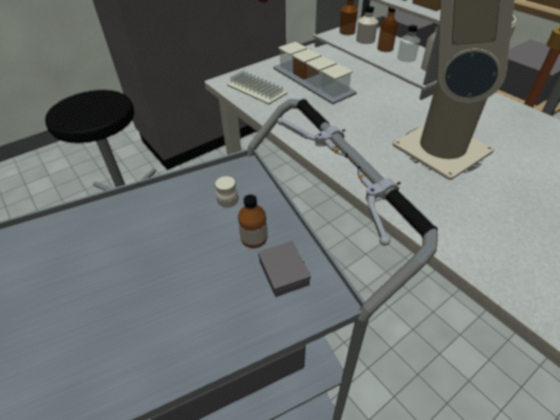

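View pics/top12.png

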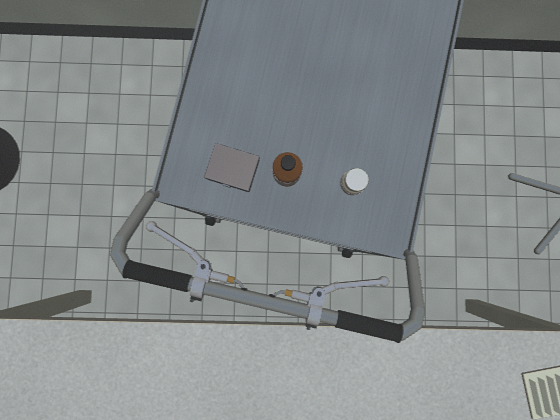

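Both levers are fully out, with the balls at (151,226) and (384,281) as at the start. Nothing on the deck has moved and the arm is clear, so I'm handing in.

```bash
python3 -c "
from station import *
job_done(); print(get_time())"
```

```text
the job is handed in; nothing more can be done
the job is handed in; nothing more can be done
```

I checked both brake levers, left first and then right, with the backs of the shut fingers. Both came up against their stops, stayed there, and came fully out again. The job was handed in at about 33 s.

- **Left lever:** the force was about 5–6 N on the spring, then rose steeply with almost no further travel. I held it at about 12 N for more than 2.5 s.
- **Right lever:** the spring force was the same. On the first press the force trigger tripped and the arm eased back to about 5 N, probably just off the stop. I pressed it home again and held it at about 11 N for about 2.7 s.
- **Last checks:** in the final top view, nothing around the levers and the things on the deck differs from the start. With the arm clear, the tool force is back near zero.
- **Less certain:**
  - The fingers met the blades 4–5 mm later than my model predicted, which calibration and finger thickness could explain.
  - I judged the stop from the rise in force; I had no direct reading of the lever angle. The gap to the bar at the stop was not measured either.

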